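# Close the speed controller and bring its lever up to the marker

## Robot

A 6-joint arm with a two-finger parallel gripper is mounted at the origin on a cart in front of the work surface, level with it; the furniture and walls round the work are solid. World frame = base frame: x ahead of the robot, y to its left, z up, the work surface at z = 0. Lengths are in mm, angles in rad, forces in N, time in s.
With the tool pointing down it reaches from about 300 to 750 mm from the base axis. Payload 8.5 kg.
Tool frame: the origin (TCP) lies between the finger pads; the fingertips stand ctrl.nose_length ahead of it and the grasp point (between the pads) lies 6 mm ahead of it (ctrl.nose_length is the distance from the TCP to the fingertips, in mm); z points along the fingers, y is the line along which they close (so a half turn about z gives the same grasp; the last joint's range is limited). The gripper opens to 88 mm and grips with 3 to 60 N. Pads are 18 mm wide; open, the fingers measure 123 mm over their backs; the gripper's body (75 mm by 187 mm) begins 45 mm behind the grasp point.
Start: joints at [-1.4, 0.381, 1.297, -0, 1.464, -0.215], TCP at [206.958, -509.558, 263.748] pointing down, gripper open.
Joint ranges: [-3.11, 3.11], [-0.89, 2.33], [0.22, 2.48], [-1.42, 4.56], [0.17, 2.85], [-2.88, 2.88]. Speed limits (rad/s): [2.39, 2.39, 3.14, 3.14, 3.14, 3.14].

## Interface

Orientations are given as a unit quaternion [w, x, y, z].
In Python, from cell import ctrl gives the robot as it stands. The module is installed in compiled form; this text tells all that it offers.
- The arm moves only by the tool servo_tool, never from a script. Its argument "deltas" is a list that holds one entry, the list of rows, each a list of 7 numbers: the shift along the world's x, y, z in mm, then the turn, a rotation vector about the world's x, y, z in degrees, then the opening, from -1 (shut) to 1 (fully open). A call has 1 to 20 rows; each row shifts and turns the commanded pose from where the row before left it; what a row does not reach is not made up. A row lasts 1/8 s, in which the tool goes at most 62.5 mm and 10.7 degrees, less where a joint would pass 70% of its speed; a pose out of reach is approached as far as the arm can. A call is refused whole if a number of a shift passes 62.5 or a number of a turn 10.7, either way. A call with a gripper value outside its range is refused whole. The fingers move at their own pace and stop on an object; the grip force is fixed at half the most. Time passes only in rows, so rows that do not move let the fingers close. It gives the time, the measured TCP pose, the force, the opening and the grip force at its end, in the units of the state.
- ctrl.read_state(): the state, without advancing time (a new reading comes with each control period).
- ctrl.capture(name): name is "scene" or "top" or "wrist"; returns a dict with "pixels" (420x560x3 uint8, red, green, blue), "range_z" (420x560 float32, mm along the optical axis (not along the pixel's ray), 0 where there is no reading), "camera_matrix" (3x3 intrinsics, pixels), "eye" and "attitude" of the camera in the world. Camera axes: x right, y down, z forward; pixel columns grow to the right and rows downward; lengths in mm; the calibration is good to about 2 mm. A picture is of the moment at which its call begins.
- ctrl.sign_off(): hands the job in; it is judged then, once.
Trained networks look in a picture, given as the dict that the camera call returned (one of the last four; its "shot" number tells which), for a name from the list of things; names that differ only in an ending like _2 or _b are one class to them, and where a whole thing is asked for, a point or a joint stands for the part that bears it (a point fixed in the world has none). Each returns a list of dicts, best first, with "conf" (0 to 1); they miss things now and then, are a little off and sometimes report something else, mostly with a low value. They report only what shows in the picture. A call takes as long as a camera call. They do not tell look-alikes from the thing itself.
- ctrl.find_in(picture, label): "rect" ([left, top, right, bottom] as shares, 0 to 1, of the picture: columns of its width, rows of its height, round what is visible of it).
- ctrl.cut_out(picture, label): "mask" (420x560 bool, what is visible of it) and "rect" ([left, top, right, bottom] as shares, 0 to 1, of the picture: columns of its width, rows of its height, round what is visible of it).
- ctrl.landmark_of(picture, label): "position" ([column, row] as shares, 0 to 1, of the picture: columns of its width, rows of its height: a listed point, or the origin of a listed thing).
The state is a dict: "time": time; "joint_pos": joint angles; "joint_vel": joint speeds; "joint_efforts": joint torques, N m; "tcp_pos": TCP position; "tool_rot": TCP orientation; "ft_force": force on the tool from outside, world axes, zero at the start; "wrist_torque": the same for the moment, N m; "opening": finger opening in mm; "grip_force": force on a finger pad.
Only numpy, scipy, OpenCV 4.12 (cv2) and the standard library are available. Lean on these libraries where they do the work, as an engineer would, in place of code of your own. Each camera call takes 0.05 s, during which the arm holds its last target. There are 200 camera calls.

## Task

The terminal cover of the bench speed controller has only been laid on. Press it down corner by corner until all four clips have snapped home and it sits flush. Then move the controller's lever from idle round to the setting marker on its scale so that the two line up, and let go; do not shift the marker or disturb the relay, pliers and plug lying beside the controller.

Things in the scene. Friction and masses are not known exactly. Their poses are not given: they have to be found in the camera images.
- unit: Grey bench speed controller, fixed, 170 mm wide (y), x -95 to +123 mm. Origin on the bench under the middle of the crease between flat front deck and sloping panel; x points away from the robot, y left, z up. Deck 30 mm high. The aluminium panel rises at 40 degrees from (0, 0, 30) to (109, 0, 121) mm, facing up and to the robot: outward normal (-0.643, 0, 0.766).
- hood (a point): Middle of the front edge of the sheet hood that overhangs the panel, at (63, 0, 192) mm in the unit's frame; the roof (z 189 to 195 mm) runs from here back to the back plate at x = 113 over the whole width. Under it the lever has to be reached with the tool tilted about 40 degrees, pointing down and away from the robot, against the panel's normal.
- bay (a point): Top centre of the black terminal block on the deck (70 x 86 mm, top 49 mm above the bench) that the cover goes over; at (-48, 0, 49) mm in the unit's frame. Frame as the unit's.
- cover: Loose grey plastic terminal cover, 60 g, open-bottomed shell 80 (x) x 101 (y) x 20 mm high. Origin at the centre of its lower rim, axes as the unit's. Laid on four sprung clips its flat top is about 58 mm above the bench, home 52 mm (origin 32). A corner takes about 4 to 12 N to snap in, and holds; the first lifts the far diagonal one; a neighbour may snap in with it.
- cover_front_left (a point): Point on the flat top of the terminal cover by its front left (nearest the robot, +y) corner, over the clip: where to press. It lies 32 mm along x and 43 mm along y from the cover's centre, 20 mm above its lower rim. Height above the bench 52 mm when this clip is home, about 58 mm before.
- cover_front_right (a point): Point on the flat top of the terminal cover by its front right (nearest the robot, -y) corner, over the clip: where to press. It lies 32 mm along x and 43 mm along y from the cover's centre, 20 mm above its lower rim. Height above the bench 52 mm when this clip is home, about 58 mm before.
- cover_back_left (a point): Point on the flat top of the terminal cover by its back left (-x is front; +y) corner, over the clip: where to press. It lies 32 mm along x and 43 mm along y from the cover's centre, 20 mm above its lower rim. Height above the bench 52 mm when this clip is home, about 58 mm before.
- cover_back_right (a point): Point on the flat top of the terminal cover by its back right (-y) corner, over the clip: where to press. It lies 32 mm along x and 43 mm along y from the cover's centre, 20 mm above its lower rim. Height above the bench 52 mm when this clip is home, about 58 mm before.
- lever (a joint): Angle of the controller's lever about the panel's normal, rad: 0 points straight up the slope, positive turns it to the left (+y), range -0.75 to 0.75. It starts at idle, at the right. It stays where it is left; moving it takes about 2 to 3 N at the knob.
- lever_knob (a point): Point on the axis of the lever's black knob, 36 mm off the panel: the place to grip. The knob is a cylinder of 19 mm diameter along the panel's normal, 22 to 50 mm off the panel, 56 mm from the lever's hinge. Under it a flat steel arm, top 11 mm off the panel, with a thin pointer end 70 mm from the hinge. Frame: x along the arm away from the hinge, z along the panel's normal.
- lever_hinge (a point): Point on the lever's hinge axis, 36 mm off the panel (same height as lever_knob). It turns with the lever; z is the hinge axis (panel's normal), x along the arm.
- marker (a joint): Angle of the setting marker about the same axis, from the same zero and in the same sense as the lever's (rad). Lever and marker line up when the two angles are equal. Stiff, to be left where it is.
- marker_tip (a point): Inner end of the setting marker, a small dark steel tab, 12 mm wide with a raised bright rib, 8 mm high, lying on the panel 72 to 87 mm from the lever's hinge, outside the lever's sweep. Frame: x radially away from the hinge, z along the panel's normal.
- relay: Bystander: loose light grey relay cube on a dark base, 22 x 29 x 38 mm, left of the controller; origin under its centre. Leave alone.
- plug: Bystander: loose green terminal plug, 13 x 40 x 16 mm, left of the controller; origin under its centre. Leave alone.
- pliers: Bystander: loose needle-nosed pliers with blue handles, 49 x 168 x 13 mm, right of the controller; origin under its centre. Leave alone.
There are look-alikes about, which are no part of the job. What is shaped like the cover but green is not meant.

How it is judged (in metres and radians):
On the way, in this order (a step that is already met when the one before it is completed fails the run):
1. the cover is home at all four corners (z of each of cover_front_left, cover_front_right, cover_back_left, cover_back_right in the frame of unit below 0.054 m and z of cover in the frame of unit above 0.029 m and horizontal distance between cover and bay below 0.005 m), for 0.2 s.
2. the lever stands in line with the marker, the cover still home (all of step 1 and angle between the x axis of lever_knob and the x axis of marker_tip, either way round below 0.07 rad), for 0.2 s.
At the end, for the whole second after the job is handed in: All four corners of the cover are within 2 mm of fully home (snapped in) on the terminal block, the lever is at rest within 0.07 rad (4 degrees) of the marker, and both are let go (all of step 2 and velocity of joint lever between -0.05 and 0.05 rad/s and linear speed of cover below 0.02 m/s); the robot touches nothing.
It fails at once if the setting marker was shifted by more than 4 mm (distance of marker_tip from where it was at the start of the episode above 0.004 m).
It fails at once if the relay was moved by more than 20 mm (distance of relay from where it was at the start of the episode above 0.02 m).
It fails at once if the pliers was moved by more than 20 mm (distance of pliers from where it was at the start of the episode above 0.02 m).
It fails at once if the plug was moved by more than 20 mm (distance of plug from where it was at the start of the episode above 0.02 m).
It also fails if it takes over 51 s, if anything falls off the work surface, if the arm or the gripper's body presses on something with over 40 N, if the wrist force passes 120 N, or if a joint passes its speed limit or range.

## Working session

There is one attempt and no reset: what is moved stays moved. The work goes in short steps, Python scripts to look and compute and a tool call to move; the robot and the scene stay as the last step left them, time stands still between calls to the robot, and variables do not carry over. Pictures are saved under pics/ and viewed, at most 10 in all, crops included, and the job is handed in when it is done.

Besides the shell and the picture viewer there is one more tool, called after ">>>" by a JSON object that holds its "op" and its "data". servo_tool: Moves the arm, as the interface text tells. Its arguments: {"type":"object","properties":{"deltas":{"type":"array","items":{"type":"array","items":{"type":"array","items":{"type":"number"}}}}},"required":["deltas"]}

```bash
mkdir -p pics; cat > h.py <<'E'
import numpy as np, cv2
from cell import ctrl
from scipy.spatial.transform import Rotation as R
def rot(a):
    a=np.array(a,float)
    return R.from_quat(a[[1,2,3,0]]).as_matrix() if a.size==4 else a.reshape(3,3)
def w(c,u,v,z=None):
    K=np.array(c["camera_matrix"]);u,v=float(u),float(v)
    d=np.array([(u-K[0,2])/K[0,0],(v-K[1,2])/K[1,1],1.])
    A=rot(c["attitude"]);e=np.array(c["eye"])
    if z is not None:
        r=A@d; return e+r*(z-e[2])/r[2]
    p=c["range_z"][int(round(v))-1:int(round(v))+2,int(round(u))-1:int(round(u))+2]
    p=p[p>0]; return e+A@(d*np.median(p)) if p.size else None
def proj(c,p):
    K=np.array(c["camera_matrix"]);q=rot(c["attitude"]).T@(np.array(p)-np.array(c["eye"]))
    return (K@q/q[2])[:2]
def cloud(c):
    K=np.array(c["camera_matrix"]);z=c["range_z"];v,u=np.mgrid[:420,:560]
    P=np.stack([(u-K[0,2])/K[0,0]*z,(v-K[1,2])/K[1,1]*z,z],-1)
    return P@rot(c["attitude"]).T+np.array(c["eye"])
def save(c,n): cv2.imwrite("pics/"+n,c["pixels"][:,:,::-1])
E
python3 - <<'E'
from h import *
np.set_printoptions(precision=1,suppress=True)
s=ctrl.read_state();print(s["tcp_pos"],s["tool_rot"],ctrl.nose_length,s["opening"],s["time"])
ims=[]
for n in("top","scene"):
    c=ctrl.capture(n);ims.append(c["pixels"])
    print(n,c["eye"],c["attitude"])
    for l in("unit","cover","bay","hood","cover_front_left","cover_front_right","cover_back_left","cover_back_right","lever_knob","lever_hinge","marker_tip","relay","plug","pliers"):
        for r in ctrl.landmark_of(c,l)[:2]:
            u,v=r["position"][0]*560,r["position"][1]*420
            print(l,round(r["conf"],2),int(u),int(v),w(c,u,v))
    save(c,n+".png")
E
```

```text
[ 206.9 -509.3  263.2] [-0.   1.   0.2  0. ] 25.0 88.20222962968298 0.0
top [ 338.7   54.3 1023.1] [-0.1  0.7 -0.7  0.1]
unit 0.94 340 226 [ 524.1 -114.4   31.3]
cover 0.79 220 226 [515.6 196.1  20.7]
cover 0.62 341 247 [ 467.6 -110.9   59.4]
bay 0.39 340 244 [ 475.1 -108.7   57.7]
hood 0.84 360 186 [ 585.3 -132.6  191.1]
cover_front_left 0.81 321 255 [445.6 -63.5  57.6]
cover_front_left 0.71 210 210 [558.6 224.8  20. ]
cover_front_right 0.93 356 260 [ 437.2 -149.7   57.8]
cover_front_right 0.78 202 232 [498.8 241.4  20.5]
cover_back_left 0.63 233 208 [568.8 165.5   2. ]
cover_back_left 0.57 323 226 [518.8 -68.2  57.5]
cover_back_right 0.64 359 234 [ 500.9 -157.    58.3]
cover_back_right 0.58 221 243 [473.4 189.6  20.6]
lever_knob 0.58 363 200 [ 568.4 -151.5  135.1]
lever_knob 0.39 324 230 [508.8 -70.3  57.1]
lever_hinge 0.62 348 216 [ 543.9 -129.1   67. ]
lever_hinge 0.41 364 199 [ 572.6 -154.5  131.4]
relay 0.54 273 238 [488.   57.1  38.1]
plug 0.6 286 202 [590.2  25.2  10.3]
plug 0.35 338 228 [ 513.9 -104.9   57.9]
pliers 0.66 396 255 [ 459.9 -264.5    0.1]
scene [-116.3  436.1  5
[... 219 characters left out ...]
ood 0.56 354 165 [ 624.2 -170.8  165.5]
cover_front_left 0.64 215 269 [566.5 211.9  21.8]
cover_front_left 0.56 360 249 [446.9 -62.1  58.3]
cover_front_right 0.64 396 238 [246.4  51.1 219.2]
cover_front_right 0.64 214 295 [487.5 242.5  21.2]
cover_back_left 0.73 247 263 [584.5 133.5   1. ]
cover_back_left 0.66 346 235 [507.4 -72.8  58.2]
cover_back_right 0.92 249 290 [474.9 177.6  19.9]
cover_back_right 0.82 380 228 [ 497.6 -158.3   58.8]
lever_knob 0.61 359 190 [ 569.3 -148.1  124.8]
lever_hinge 0.71 359 213 [ 561.6 -148.6   68.5]
marker_tip 0.61 341 192 [ 611.3 -128.8  107.2]
relay 0.51 300 277 [483.7  57.2   2.5]
plug 0.5 292 249 [586.7  18.4   4.5]
pliers 0.54 305 279 [475.9  50.5   0.7]
```

View pics/top.png

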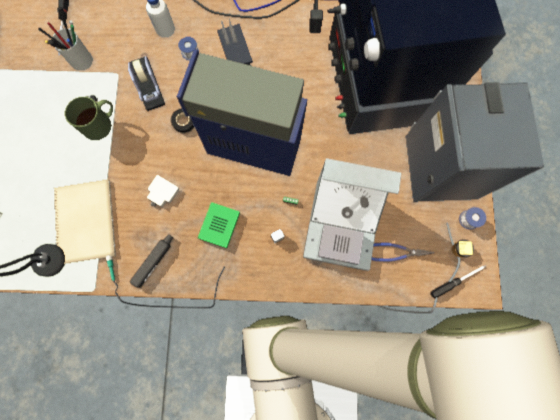

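View pics/scene.png

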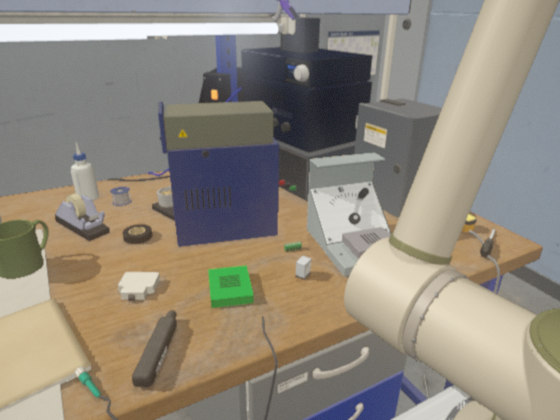

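The grey cover on the controller at (341,245) in top is the target; the green box (220,226) is the look-alike, rejected by colour. The knob is near (363,200), relay at (278,236), plug at (291,201) and pliers at (400,253). Next I fit the unit's frame and check with a close crop.

```bash
python3 - <<'E'
from h import *
np.set_printoptions(precision=2,suppress=True)
c=ctrl.capture("top");P=cloud(c)
def rect(zl,zh,box):
    m=(P[...,2]>zl)&(P[...,2]<zh)&(P[...,0]>box[0])&(P[...,0]<box[1])&(P[...,1]>box[2])&(P[...,1]<box[3])
    q=P[m];r=cv2.minAreaRect(q[:,:2].astype(np.float32));print(zl,m.sum(),r,np.median(q[:,2]))
    return r
rect(54,62,(400,530,-190,-40))
rect(185,200,(540,720,-260,-40))
m=(P[...,2]>38)&(P[...,2]<100)&(P[...,0]>500)&(P[...,0]<620)&(P[...,1]>-220)&(P[...,1]<-60)
q=P[m];q=q[q[:,2]>62]
for _ in range(3):
    a=np.linalg.svd(q-q.mean(0),full_matrices=0)[2][2];a*=np.sign(a[2]);d=(q-q.mean(0))@a;q=q[abs(d)<4]
print("panel n",a,len(q),np.degrees(np.arctan2(a[1],a[0]))-180)
w_=ctrl.capture("wrist");s=ctrl.read_state();T=rot(s["tool_rot"])
print(T, T.T@(np.array(w_["eye"])-s["tcp_pos"]),T.T@rot(w_["attitude"]),w_["camera_matrix"])
cr=c["pixels"][150:275,290:430];cv2.imwrite("pics/crop1.png",cv2.resize(cr,None,fx=5,fy=4.8,interpolation=3)[:,:,::-1])
E
```

```text
54 1288 ((475.6134033203125, -110.11900329589844), (100.80738830566406, 80.398193359375), 80.31116485595703) 58.51108697878692
185 1669 ((609.5655517578125, -132.833251953125), (169.9256591796875, 51.465736389160156), 80.62193298339844) 194.40172183468678
panel n [-0.61  0.1   0.79] 1043 -9.387860621781073
[[ 0.93  0.38  0.  ]
 [ 0.38 -0.93  0.  ]
 [ 0.   -0.   -1.  ]] [  76.27   -0.87 -121.24] [[-0.   -0.96 -0.3 ]
 [ 1.   -0.    0.  ]
 [-0.   -0.3   0.96]] [[335.69   0.   276.75]
 [  0.   335.69 211.21]
 [  0.     0.     1.  ]]
```

View pics/crop1.png

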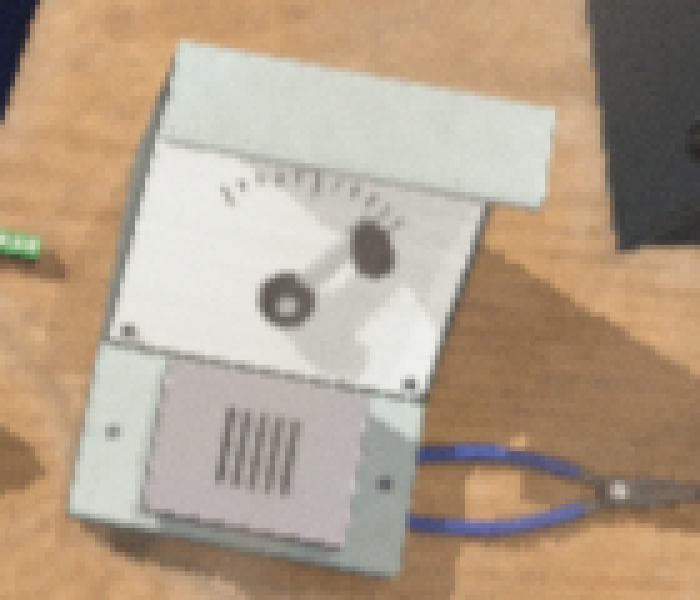

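The crop confirms it: a plain grey cover with slots lies on the deck. The knob is to the right at crop (372,250), with the hinge at (287,300). The frame fits well: bay at (475.6, -110.1), yaw -9.5°, and the hood lands where it should.

>>> {"op": "servo_tool", "data": {"deltas": [[[16.3,29.8,0,0,0,9.8,-1],[16.3,29.8,0,0,0,9.8,-1],[16.3,29.8,0,0,0,9.8,-1],[16.3,29.8,0,0,0,9.8,-1],[16.3,29.8,0,0,0,9.8,-1],[16.3,29.8,0,0,0,9.8,-1],[16.3,29.8,0,0,0,9.8,-1],[16.3,29.8,0,0,0,9.8,-1],[16.3,29.8,0,0,0,9.8,-1],[16.3,29.8,0,0,0,9.8,-1],[16.3,29.8,0,0,0,9.8,-1],[16.3,29.8,0,0,0,9.8,-1],[16.3,29.8,0,0,0,9.8,-1],[16.3,29.8,0,0,0,9.8,-1],[16.3,29.8,0,0,0,9.8,-1]]]}}

```text
time: 3.48
tcp_pos: [451.9, -61.5, 263.9]
tool_rot: [0.0, 0.092, 0.996, -0.0]
ft_force: [-0.4, -0.8, -0.4]
opening: 0.4
grip_force: 0.0
```

```bash
python3 - <<'E'
from h import *
np.set_printoptions(precision=2,suppress=True)
c=ctrl.capture("wrist");P=cloud(c)
m=(P[...,2]>54)&(P[...,2]<63)&(P[...,0]>400)&(P[...,0]<535)&(P[...,1]>-190)&(P[...,1]<-40)
r=cv2.minAreaRect(P[m][:,:2].astype(np.float32));print(m.sum(),r,np.median(P[m][:,2]))
for l in("cover_front_left","cover_front_right","cover_back_left","cover_back_right","lever_knob","lever_hinge","marker_tip"):
    for r in ctrl.landmark_of(c,l)[:1]:
        u,v=r["position"][0]*560,r["position"][1]*420
        print(l,round(r["conf"],2),int(u),int(v),w(c,u,v))
save(c,"w1.png")
E
```

```text
7296 ((475.2121276855469, -111.47763061523438), (101.04109191894531, 80.35559844970703), 80.48876953125) 58.78994148587654
cover_front_left 0.74 532 235 [572.1  220.26  20.43]
cover_front_right 0.77 188 187 [ 435.34 -147.64   58.69]
cover_back_left 0.9 277 244 [512.04 -71.33  58.76]
cover_back_right 0.95 503 158 [473.82 185.12  20.48]
lever_hinge 0.64 276 245 [512.24 -72.5   59.12]
marker_tip 0.39 186 188 [ 435.89 -149.49   58.77]
```

View pics/w1.png

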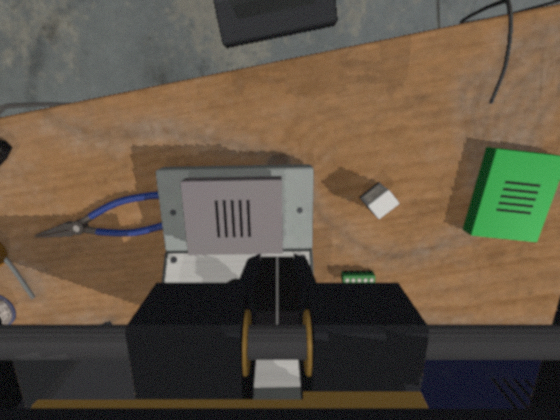

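The wrist view shows the cover seated at (235,215), with the pliers and relay clear. The measured position agrees with the first fit, so I go down on front-left.

>>> {"op": "servo_tool", "data": {"deltas": [[[0,-1,-44,0,0,0.5,-1],[0,0,-44,0,0,0.5,-1],[0,0,-44,0,0,0,-1],[0,0,-42,0,0,0,-1],[0,0,-3,0,0,0,-1],[0,0,-2,0,0,0,-1],[0,0,-2,0,0,0,-1],[0,0,-2,0,0,0,-1]]]}}

```text
time: 4.88
tcp_pos: [452.0, -63.5, 81.9]
tool_rot: [0.001, 0.086, 0.996, -0.0]
ft_force: [-1.5, 3.5, 9.5]
opening: 0.2
grip_force: 4.8
```

>>> {"op": "servo_tool", "data": {"deltas": [[[0,0,-2,0,0,0,-1],[0,0,-2,0,0,0,-1],[0,0,-1,0,0,0,-1],[0,0,0,0,0,0,-1]]]}}

```text
time: 5.38
tcp_pos: [451.9, -63.6, 77.3]
tool_rot: [0.001, 0.086, 0.996, -0.0]
ft_force: [-4.0, 2.1, 20.1]
opening: 0.5
grip_force: 10.2
```

>>> {"op": "servo_tool", "data": {"deltas": [[[0,0,20,0,0,0,-1],[-5,-28,0,0,0,0,-1],[-5,-28,0,0,0,0,-1],[-4,-29,0,0,0,0,-1],[0,0,-12,0,0,0,-1],[0,0,-2,0,0,0,-1],[0,0,-2,0,0,0,-1],[0,0,-2,0,0,0,-1],[0,0,-2,0,0,0,-1],[0,0,0,0,0,0,-1]]]}}

```text
time: 6.62
tcp_pos: [437.8, -148.1, 77.7]
tool_rot: [0.001, 0.086, 0.996, -0.001]
ft_force: [-7.3, 0.2, 29.8]
opening: 0.4
grip_force: 15.3
```

>>> {"op": "servo_tool", "data": {"deltas": [[[0,0,22,0,0,0,-1],[21,-3.5,0,0,0,0,-1],[21,-3.5,0,0,0,0,-1],[21,-3.5,0,0,0,0,-1],[0,0,-10,0,0,0,-1],[0,0,-4,0,0,0,-1],[0,0,-2,0,0,0,-1],[0,0,-2,0,0,0,-1],[0,0,-2,0,0,0,-1],[0,0,-1.5,0,0,0,-1],[0,0,0,0,0,0,-1]]]}}

```text
time: 8.0
tcp_pos: [499.6, -158.5, 77.3]
tool_rot: [-0.0, 0.086, 0.996, 0.0]
ft_force: [-5.7, 3.9, 19.1]
opening: 0.3
grip_force: 9.2
```

>>> {"op": "servo_tool", "data": {"deltas": [[[0,0,22,0,0,0,-1],[5,28,0,0,0,0,-1],[5,28,0,0,0,0,-1],[4,29,0,0,0,0,-1],[0,0,-10,0,0,0,-1],[0,0,-4,0,0,0,-1],[0,0,-2,0,0,0,-1],[0,0,-2,0,0,0,-1],[0,0,-2,0,0,0,-1],[0,0,-1.5,0,0,0,-1],[0,0,0,0,0,0,-1]]]}}

```text
time: 9.38
tcp_pos: [514.4, -74.3, 77.4]
tool_rot: [0.0, 0.086, 0.996, -0.0]
ft_force: [-2.5, -1.1, 7.4]
opening: 0.5
grip_force: 3.6
```

>>> {"op": "servo_tool", "data": {"deltas": [[[0,0,24,0,0,0,-1],[-7,6,30,0,0,0,-1],[-7,12,30,-1.7,-9.9,0,-1],[-6,12,30,-1.7,-9.9,0,-1],[0,12,0,-1.6,-9.8,0,-1],[0,0,0,-1.6,-9.8,0,-1],[0,0,0,0,0,0,-1]]]}}

```text
time: 10.25
tcp_pos: [494.0, -30.1, 189.9]
tool_rot: [0.331, 0.08, 0.94, -0.023]
ft_force: [-0.5, -0.3, 0.5]
opening: 0.4
grip_force: 0.0
```

```bash
cat >> h.py <<'E'
yaw=np.radians(-9.5);U=np.array([[np.cos(yaw),-np.sin(yaw),0],[np.sin(yaw),np.cos(yaw),0],[0,0,1]])
bay=np.array([475.4,-110.8,0]);O=bay+U@[48,0,0]
def tu(p): return (np.asarray(p)-O)@U
th=np.radians(40);B=np.array([[np.cos(th),0,-np.sin(th)],[0,1,0],[np.sin(th),0,np.cos(th)]]).T # cols: upslope,y,normal
def tp(p): return (tu(p)-[0,0,30])@B  # panel coords: up slope, y, off panel
E
python3 - <<'E'
from h import *
np.set_printoptions(precision=1,suppress=True)
s=ctrl.read_state();print(s["time"],s["tcp_pos"],rot(s["tool_rot"]),tu(s["tcp_pos"]))
c=ctrl.capture("wrist");P=cloud(c);q=tu(P)
for l in("lever_knob","lever_hinge","marker_tip","cover_back_left","cover_back_right","cover_front_left","cover_front_right"):
    for r in ctrl.landmark_of(c,l)[:2]:
        u,v=r["position"][0]*560,r["position"][1]*420
        p=w(c,u,v);print(l,round(r["conf"],2),int(u),int(v),tu(p),tp(p))
# cover plane
m=(q[...,0]>-80)&(q[...,0]<-16)&(abs(q[...,1])<44)&(q[...,2]>46)&(q[...,2]<64)
a=np.linalg.lstsq(np.c_[q[m][:,:2]-[-48,0],np.ones(m.sum())],q[m][:,2],rcond=None)[0];print("cover plane",m.sum(),a, [a[2]+a[0]*i+a[1]*j for i in(-32,32) for j in(-43,43)])
k=tp(P);m=(k[...,0]>5)&(k[...,0]<40)&(abs(k[...,1])<70);print("panel off",np.median(k[m][:,2]))
save(c,"w2.png")
E
```

```text
10.25 [494.  -30.1 189.9] [[-0.8  0.2  0.6]
 [ 0.1  1.  -0.1]
 [-0.6  0.  -0.8]] [-43.   82.6 189.9]
lever_knob 0.72 128 254 [ 37.8 -22.5 126.7] [-33.2 -22.5  98.4]
lever_knob 0.24 383 30 [-64.2 154.4  19.1] [-42.2 154.4 -49.7]
lever_hinge 0.63 160 190 [30.3 -7.3 74.4] [-5.4 -7.3 53.5]
marker_tip 0.53 187 265 [ 88.2   6.9 112.4] [ 14.6   6.9 119.8]
cover_back_left 0.63 526 90 [-18.9 274.7  20.6] [ -8.4 274.7 -19.3]
cover_back_left 0.56 219 124 [-16.9  43.9  52.9] [-27.7  43.9   6.7]
cover_back_right 0.69 219 121 [-20.1  44.7  53.1] [-30.3  44.7   4.7]
cover_back_right 0.66 93 124 [-17.9 -44.2  52.6] [-28.2 -44.2   5.8]
cover_front_left 0.91 197 29 [-83.3  41.9  52.7] [-78.4  41.9 -36.1]
cover_front_right 0.96 43 36 [-80.3 -43.4  52.6] [-76.  -43.4 -34.3]
cover plane 12759 [ 0.   0.  52.5] [np.float64(52.457565041858295), np.float64(52.501316953787345), np.float64(52.557068829056114), np.float64(52.600820740985164)]
panel off 87.32322289353628
```

View pics/w2.png

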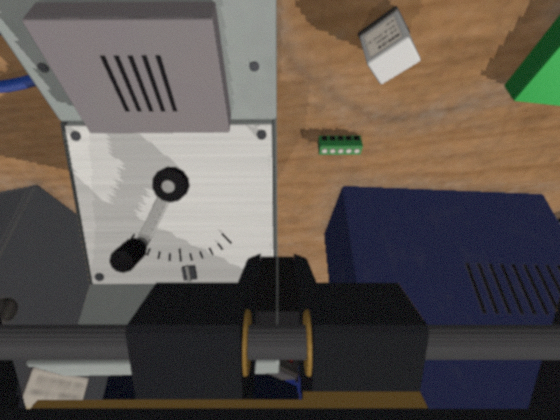

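The cover is flat at 52.5 mm, so all four clips are home. In the picture the knob is at about (127,255), the hinge boss at (171,184) and the marker tab at (189,272). I still need to fix the panel transform and then get the angles.

```bash
sed -i 's/\]\])\.T # cols/]]) # cols/' h.py
python3 - <<'E'
from h import *
np.set_printoptions(precision=1,suppress=True)
c=ctrl.capture("wrist");P=cloud(c);k=tp(P)
m=(k[...,0]>5)&(k[...,0]<120)&(abs(k[...,1])<70)&(abs(k[...,2])<6);print("panel off",np.median(k[m][:,2]))
for n,l in(("marker","marker_tip"),("lever","lever"),("knob","lever_knob")):
  for r in ctrl.cut_out(c,l)[:2]:
    mk=r["mask"];v,u=np.nonzero(mk);q=k[mk]
    print(n,round(r["conf"],2),u.mean(),v.mean(),len(u),np.median(q,0),q.min(0),q.max(0))
kn=(k[...,2]>44)&(k[...,2]<56)&(k[...,0]>30)&(k[...,0]<125)&(abs(k[...,1])<60);print("knobtop",kn.sum(),np.median(k[kn],0),k[kn].min(0),k[kn].max(0))
hb=(k[...,2]>8)&(k[...,2]<30)&(k[...,0]>15)&(k[...,0]<70)&(abs(k[...,1])<30);print("hinge",hb.sum(),np.median(k[hb],0),k[hb].min(0),k[hb].max(0))
img=c["pixels"].astype(int).sum(2)
for uv in((189,272),(189,266),(185,272),(193,272),(171,184),(127,255)):print(uv,tp(w(c,*uv)),c["pixels"][uv[1],uv[0]])
e=tp(np.array(c["eye"]))
def onh(u,v,h):
    p=tp(np.array(c["eye"])+ (w(c,u,v,0)-np.array(c["eye"])));return e+(p-e)*(h-e[2])/(p[2]-e[2])
print("hinge h11..",onh(171,184,11),"marker rib h8",onh(189,270,8))
cv2.imwrite("pics/w3.png",cv2.resize(c["pixels"][160:300,60:260],None,fx=4,fy=4,interpolation=2)[:,:,::-1])
E
```

```text
panel off 1.6449846845101375
marker 0.61 188.92056074766356 270.30841121495325 214 [127.5   7.4   5.9] [119.9  -0.8   0.5] [137.2  12.9   9.7]
lever 0.79 151.01194743130227 214.81282357626444 2511 [ 72.7 -14.7  14.9] [ -3.1 -53.6   1. ] [128.8  82.4 272.6]
knob 0.85 151.0582191780822 215.06012176560122 2628 [ 72.8 -14.8  14.8] [ -3.1 -63.6  -0. ] [129.   82.4 272.6]
knobtop 559 [ 94.9 -27.2  50.1] [ 86.7 -37.3  44.1] [105.3 -19.1  52. ]
hinge 1175 [49.1 -1.2 14.4] [ 34.3 -18.2   8.1] [69.7 13.2 19.1]
(189, 272) [128.    7.6   8.3] [103 100 100]
(189, 266) [123.1   7.6   6.6] [76 75 73]
(185, 272) [129.3   3.4   5.6] [69 67 66]
(193, 272) [129.1  10.5   6. ] [60 60 60]
(171, 184) [48.7  2.3 17.5] [154 151 149]
(127, 255) [ 93.2 -23.4  50.7] [27 27 31]
hinge h11.. [50.   0.3 11. ] marker rib h8 [126.2   7.7   8. ]
```

View pics/w3.png

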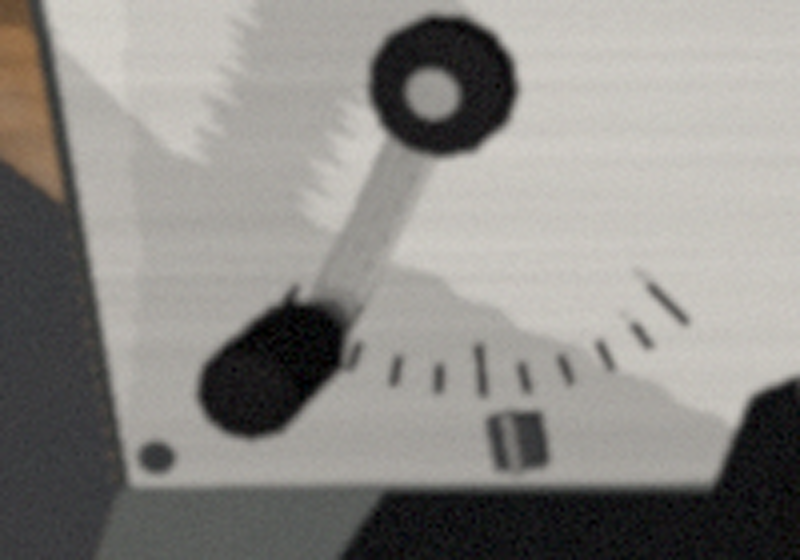

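The marker rib is about 0.10 rad left of centre (r 79) and the lever is at about -0.53 rad (r 56), both matching the given geometry. I'll straddle the knob with a part-open gripper, tool unrotated to clear the hood, and push it left along the arc. Next I work out the deltas.

```bash
python3 - <<'E'
from h import *
np.set_printoptions(precision=2,suppress=True)
s=ctrl.read_state();p=tp(np.array(s["tcp_pos"]));print(s["time"],p)
W=U@B;print("world per s,y,n:\n",W.T)
T=rot(s["tool_rot"]);des=np.c_[-W[:,0],W[:,1],-W[:,2]]
print("turn deg",np.degrees(R.from_matrix(des@T.T).as_rotvec()))
a=np.array([96,-28,95.]);b=np.array([96,-28,45.]);c=np.array([99,11,45.])
print(W@(a-p),W@(b-a),W@(c-b))
E
```

```text
10.85 [ 71.53  82.36 149.73]
world per s,y,n:
 [[ 0.76 -0.13  0.64]
 [ 0.17  0.99  0.  ]
 [-0.63  0.11  0.77]]
turn deg [-0.7  -0.93  0.02]
[  34.96 -117.75  -26.19] [ 31.7  -5.3 -38.3] [ 8.7  38.09  1.93]
```

>>> {"op": "servo_tool", "data": {"deltas": [[[0,-30,0,-0.7,-0.9,0,-0.3],[9,-30,0,0,0,0,-0.3],[13,-30,-13,0,0,0,-0.3],[13,-28,-13,0,0,0,-0.3],[0,0,0,0,0,0,-0.3],[0,0,0,0,0,0,-0.3]]]}}

```text
time: 11.6
tcp_pos: [530.0, -147.8, 164.7]
tool_rot: [0.34, 0.078, 0.937, -0.028]
ft_force: [-0.8, -0.9, 0.2]
opening: 30.7
grip_force: 0.0
```

```bash
python3 - <<'E'
from h import *
np.set_printoptions(precision=2,suppress=True)
s=ctrl.read_state();p=tp(np.array(s["tcp_pos"]));print(s["time"],p,s["opening"])
c=ctrl.capture("wrist");k=tp(cloud(c))
kn=(k[...,2]>46)&(k[...,2]<56)&(k[...,0]>75)&(k[...,0]<125)&(abs(k[...,1])<60);print("knobtop",kn.sum(),np.median(k[kn],0),k[kn].min(0),k[kn].max(0))
save(c,"w4.png")
E
```

```text
11.6 [ 95.72 -27.53  95.53] 30.705825451319875
knobtop 858 [ 94.85 -29.01  50.28] [ 86.59 -37.9   46.02] [105.45 -19.67  52.3 ]
```

View pics/w4.png

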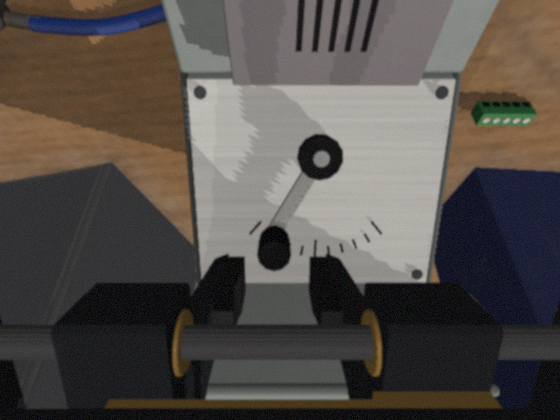

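The knob (274,250) lies between the fingers (230 and 325), so I descend.

>>> {"op": "servo_tool", "data": {"deltas": [[[8,-2.3,-9.6,0,0,0,-0.3],[8,-1.3,-9.6,0,0,0,-0.3],[8,-1.3,-9.6,0,0,0,-0.3],[7.7,-1.3,-9.5,0,0,0,-0.3],[0,0,0,0,0,0,-0.3]]]}}

```text
time: 12.28
tcp_pos: [562.4, -154.5, 125.1]
tool_rot: [0.34, 0.078, 0.937, -0.028]
ft_force: [0.1, 1.1, 0.4]
opening: 31.0
grip_force: 0.0
```

>>> {"op": "servo_tool", "data": {"deltas": [[[0.9,3.7,0.2,0,0,0,-0.3],[0.9,3.7,0.2,0,0,0,-0.3],[0.9,3.7,0.2,0,0,0,-0.3],[0.9,3.7,0.2,0,0,0,-0.3],[0.9,3.7,0.2,0,0,0,-0.3],[0.9,3.7,0.2,0,0,0,-0.3],[0.8,3.7,0.2,0,0,0,-0.3],[0.8,3.7,0.2,0,0,0,-0.3],[0.8,3.7,0.2,0,0,0,-0.3],[0.8,3.7,0.1,0,0,0,-0.3],[0,0,0,0,0,0,-0.3]]]}}

```text
time: 13.65
tcp_pos: [570.4, -117.1, 127.9]
tool_rot: [0.34, 0.078, 0.937, -0.028]
ft_force: [-0.8, -0.6, 0.4]
opening: 31.1
grip_force: 0.3
```

```bash
cat > m.py <<'E'
from h import *
np.set_printoptions(precision=2,suppress=True)
s=ctrl.read_state();p=tp(np.array(s["tcp_pos"]));print(s["time"],p,s["opening"],np.array(s["ft_force"]))
c=ctrl.capture("wrist");k=tp(cloud(c));H=np.array([48,0])
kn=(k[...,2]>46)&(k[...,2]<54)&(k[...,0]>80)&(k[...,0]<118)&(abs(k[...,1])<45);v,u=np.nonzero(kn)
if kn.any():
    o=(k[kn].min(0)+k[kn].max(0))[:2]/2-H;print("knobtop",kn.sum(),k[kn].min(0),k[kn].max(0),"ang",np.arctan2(o[1],o[0]),np.hypot(*o))
hb=(k[...,2]>13)&(k[...,2]<24)&(k[...,0]>25)&(k[...,0]<65)&(abs(k[...,1])<25);print("boss",hb.sum(),(k[hb].min(0)+k[hb].max(0))/2 if hb.any() else 0)
for r in ctrl.cut_out(c,"marker_tip")[:2]:
    mk=r["mask"];q=k[mk];o=np.median(q,0)[:2]-H;print("marker",round(r["conf"],2),mk.sum(),np.median(q,0),"ang",np.arctan2(o[1],o[0]))
E
python3 - <<'E'
from m import *
save(c,"w5.png")
E
```

```text
13.65 [98.77  9.47 44.94] 31.10736485316039 [-0.81 -0.57  0.44]
knobtop 2159 [ 87.11 -21.53  46.01] [108.    41.39  54.  ] ang 0.19771685699302916 50.543079061421146
boss 2695 [48.89 -0.51 16.21]
marker 0.25 19289 [-3.8  -0.24 32.47] ang -3.1370050353144565
```

View pics/w5.png

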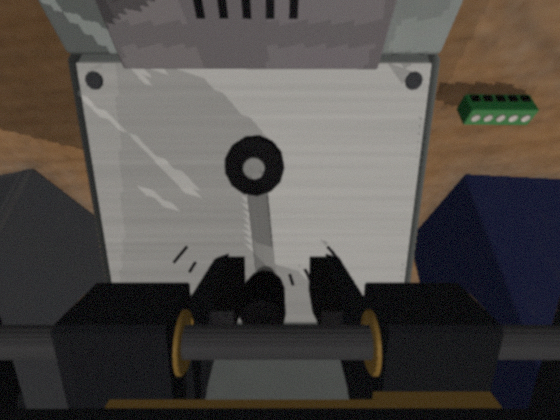

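The lever now points almost straight up the slope. I back off to the clear viewpoint and measure.

>>> {"op": "servo_tool", "data": {"deltas": [[[-0.5,-3,0,0,0,0,-0.3],[-16.5,3,20,0,0,0,-0.3],[-16.5,3,20,0,0,0,-0.3],[-16.5,3,20,0,0,0,-0.3],[-16.5,3,20,0,0,0,-0.3],[-5,25,-8,0,0,0,-0.3],[-4,25,-9,0,0,0,-0.3],[0,25,0,0,0,0,-0.3],[0,0,0,0,0,0,-0.3]]]}}

```text
time: 14.88
tcp_pos: [494.8, -32.7, 191.0]
tool_rot: [0.34, 0.077, 0.937, -0.028]
ft_force: [0.7, -0.3, 0.2]
opening: 30.7
grip_force: 0.0
```

```bash
python3 - <<'E'
from m import *
cv2.imwrite("pics/w6.png",cv2.resize(c["pixels"][140:290,60:260],None,fx=4,fy=4,interpolation=2)[:,:,::-1])
q=tu(cloud(c));m=(q[...,0]>-80)&(q[...,0]<-16)&(abs(q[...,1])<44)&(q[...,2]>46)&(q[...,2]<64);print("cover",q[m][:,2].min(),q[m][:,2].max())
E
```

```text
14.875 [ 71.47  80.25 150.18] 30.718968425537998 [ 0.74 -0.29  0.22]
knobtop 497 [94.2  -5.43 46.02] [113.13  13.39  52.2 ] ang 0.07138582711137031 55.80569012448348
boss 923 [47.98 -0.22 16.15]
marker 0.46 249 [127.82   8.13   5.7 ] ang 0.10149185343599591
cover 49.898827557473794 54.93202043093697
```

View pics/w6.png

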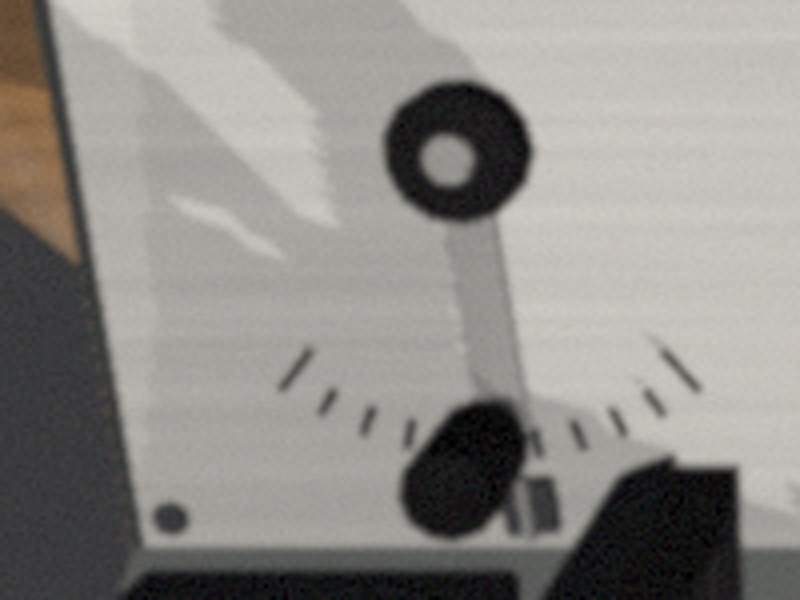

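Lever reads 0.07 rad and marker about 0.10 rad. The arm's centreline extended in the picture (about 521,505 in the crop) meets the tab once parallax is allowed for, so it is inside the 0.07 rad tolerance. The cover is still flush and the robot is clear, so I hand in.

```bash
python3 -c "
from cell import ctrl
print(ctrl.sign_off())"
```

```text
the job is handed in; nothing more can be done
None
```

I pressed the cover home at all four corners (flat top measured at 52.5 mm), set the lever within about 0.03 rad of the marker, and let go. I handed the job in at about 15 s; sign-off returned no verdict.

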